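Load the dry glaze test tile on the sprung sample lift

ROBOT

A 7-joint arm with a two-finger parallel gripper is mounted at the origin on a cart in front of the work surface, level with it; the furniture and walls round the work are solid. World frame = base frame: x ahead of the robot, y to its left, z up, the work surface at z = 0. Lengths are in mm, angles in rad, forces in N, time in s.
With the tool pointing down it reaches from about 400 to 875 mm from the base axis. Payload 4.4 kg.
Tool frame: the origin (TCP) lies on the centre line of the jaws, within the pads' length; the fingertips stand 11 mm ahead of it and the grasp point (between the pads) lies 8 mm behind it (ctrl.tips_ahead is the distance from the TCP to the fingertips, in mm); z points along the fingers, y is the line along which they close (so a half turn about z gives the same grasp; the last joint's range is limited). The gripper opens to 85 mm and grips with 20 to 120 N. Pads are 22 mm wide; open, the fingers measure 114 mm over their backs; the gripper's body (76 mm by 85 mm) begins 54 mm behind the grasp point. The pads swing forward as they close: fully open they stand 13 mm farther back than shut.
Start: joints at [1.133, 0.628, 0.038, 1.517, -0.027, 0.996, -0.02], TCP at [236.17, -605.592, 202.513] pointing down, gripper open.
Joint ranges: [-3.06, 3.06], [-0.37, 2.12], [-1.25, 1.32], [0.18, 2.47], [-1.1, 4.24], [0.23, 1.98], [-2.94, 2.94]. Speed limits (rad/s): [2.57, 2.57, 3.14, 3.14, 3.14, 3.14, 3.14].

INTERFACE

Orientations are given as [roll, pitch, yaw] about the fixed x, y, z axes, in that order (R = Rz(yaw) Ry(pitch) Rx(roll)).
In Python, from cell import ctrl, eyes, job gives the robot as it stands. The module is installed in compiled form; this text tells all that it offers.
- The arm moves only by the tool carry_out, never from a script. Its argument "moves" is a list of rows, each an object of numbers: "tx", "ty", "tz": the shift along the tool's x, y, z as a fraction of full scale; "twist": the turn about the tool's z as a fraction of full scale; "fingers": the opening, from 0 (shut) to 1 (fully open). In form: [{"tx": .., "ty": .., "tz": .., "twist": .., "fingers": ..}, ...]. A call has 1 to 12 rows; each row shifts and turns the commanded pose from where the row before left it, along the tool's axes as they then stand; what a row does not reach is not made up. Full scale, the value 1, is 0.3 m for a shift and pi rad for a turn. A row lasts 1/8 s, in which the tool goes at most 62.5 mm and 10.7 degrees, less where a joint would pass 70% of its speed; a pose out of reach is approached as far as the arm can. A call with a number of a shift or a turn outside -1 to 1 is refused whole. A call with a gripper value outside its range is refused whole. The fingers move at their own pace and stop on an object; the grip force is fixed at half the most. Time passes only in rows, so rows that do not move let the fingers close. It gives the time, the measured TCP pose, the force, the opening and the grip force at its end, in the units of the state.
- ctrl.read_state(): the state, without advancing time (a new reading comes with each control period).
- eyes.get_image(name): name is "scene" or "top" or "wrist"; returns a dict with "color" (420x560x3 uint8, blue, green, red), "fovy" (degrees; the focal length in pixels is half the picture's height over the tangent of half this angle, whatever the lens; pixels are square), "cx", "cy" (the principal point, pixels), "world_from_camera" (4x4, takes a point from camera to world coordinates). Camera axes: x right, y up, looking along -z (the intrinsics and any distortion apply to the point x, -y, -z); pixel columns grow to the right and rows downward; lengths in mm; the calibration is good to about 2 mm. A picture is of the moment at which its call begins. There is no depth.
- job.finish_job(): hands the job in; it is judged then, once.
The state is a dict: "clock": time; "qpos": joint angles; "qd": joint speeds; "tau": joint torques, N m; "eef_pos": TCP position; "tool_rot": TCP orientation; "force": force on the tool from outside, world axes, zero at the start; "torque": the same for the moment, N m; "width": finger opening in mm; "gripper_force": force on a finger pad.
Only numpy, scipy, OpenCV 4.12 (cv2) and the standard library are available. Lean on these libraries where they do the work, as an engineer would, in place of code of your own. Each camera call takes 0.05 s, during which the arm holds its last target. There are 200 camera calls.

TASK

Take the rectangular glaze test tile that lies up on a kiln prop, lay it flat and lengthwise on the middle of the pan of the grey sample lift, and push it down with the pan until the catch snaps over and the pan stays down by itself. Leave the other tile on the bench alone, and do not push the pan down without the tile on it.

Things in the scene. Friction and masses are not known exactly. Their poses are not given: they have to be found in the camera images.
- tile_mid (a point): centre of the tile to load, 70 (x) x 40 (y) x 8 mm, z up, about 40 g. It lies lengthwise on a fixed pale kiln prop, a bar 100 long x 28 wide x 40 mm high, and overhangs the prop's long sides by about 6 mm each (tile underside 40 mm above the table). A second equal prop carries a lens-shaped wooden rib; which prop stands where varies.
- pan_top (a point): centre of the pan's top face: metal plate 102 (x) x 30 (y) x 6 mm, z up, 60 mm above the table when up. The tile goes on with its 70 mm along x, overhanging 5 mm each side; 4 mm lips at the ends, 96 mm apart. Beside the long edges is only the fixed 10 mm high base plate; under it a stem housing 26 wide, 34 high; the catch tower, 36 wide, 63 high, is 70 mm off past the +x end.
- pan (a joint): how far the pan is pressed down, m: 0 up, 0.022 bottom stop. A spring pushes it up (3 N at the top, 7 N at 16 mm; with the catch up to about 10 N in all). Pressed past 0.016, a spring bolt in the tower snaps over the pan's end lug; let go, the pan then stays at about 0.016. Let go earlier, it rises again.
- spare_mid (a point): centre of the other tile, same make and size (70 x 40 x 8 mm), lying flat on the bench itself, nearer the robot than the props: leave it alone.
Things that resemble listed ones, but are neither listed nor needed, are in the scene too. What is shaped like the part that bears tile_mid but green or pink is not meant.

How it is judged:
By the outcome, as a careful person would: the job done as asked, in the order asked, and still so for the second after the job is handed in, with the robot touching nothing.
It also fails if it takes over 38 s, if anything falls off the work surface, if the arm or the gripper's body presses on something with over 40 N, if the wrist force passes 120 N, or if a joint passes its speed limit or range.

## Working session

There is one attempt and no reset: what is moved stays moved. The work goes in short steps, Python scripts to look and compute and a tool call to move; the robot and the scene stay as the last step left them, time stands still between calls to the robot, and variables do not carry over. Pictures are saved under pics/ and viewed, at most 10 in all, crops included, and the job is handed in when it is done.

Besides the shell and the picture viewer there is one more tool, called after ">>>" as a command line: name --argument value ..., lists and objects as JSON in quotes. carry_out: Moves the arm, as the interface text tells. Its arguments: {"type":"object","properties":{"moves":{"type":"array","items":{"type":"object","properties":{"tx":{"type":"number","minimum":-1,"maximum":1},"ty":{"type":"number","minimum":-1,"maximum":1},"tz":{"type":"number","minimum":-1,"maximum":1},"twist":{"type":"number","minimum":-1,"maximum":1},"fingers":{"type":"number"}}}}},"required":["moves"]}

```bash
mkdir -p pics; cat >h.py <<'E'
import numpy as np,cv2
from cell import ctrl,eyes,job
def ray(im,u,v):
    f=210/np.tan(np.radians(im['fovy']/2)); T=np.array(im['world_from_camera'])
    d=T[:3,:3]@np.array([(u-im['cx'])/f,-(v-im['cy'])/f,-1]); return T[:3,3],d
def at(im,u,v,z):
    o,d=ray(im,u,v); return o+d*(z-o[2])/d[2]
def px(im,p):
    f=210/np.tan(np.radians(im['fovy']/2)); T=np.array(im['world_from_camera'])
    c=T[:3,:3].T@(np.array(p,float)-T[:3,3]); return im['cx']+f*c[0]/-c[2], im['cy']-f*c[1]/-c[2]
E
python3 - <<'E'
from h import *
import pickle
print(ctrl.read_state(), ctrl.tips_ahead)
d={}
for n in ['scene','top']:
    d[n]=eyes.get_image(n); i=d[n]
    cv2.imwrite(f'pics/{n}0.png',cv2.resize(i['color'],(800,600),interpolation=cv2.INTER_CUBIC))
    print(n,{k:v for k,v in i.items() if k!='color'})
pickle.dump(d,open('d.pkl','wb'))
E
```

```text
{'clock': 0.0, 'qpos': array([ 1.13318536,  0.62934263,  0.03843728,  1.51839999, -0.02701216,
        0.99627728, -0.02003813]), 'qd': array([-0.00083779,  0.00049565,  0.00039362,  0.00073046,  0.00210328,
       -0.00139307, -0.00126135]), 'tau': array([-1.67873446e-05, -5.63403404e+01,  1.22604780e+00, -1.93448710e+01,
        1.09064006e-02,  1.05880393e-02,  4.75475105e-06]), 'eef_pos': array([ 235.92806262, -604.93027651,  201.58108111]), 'tool_rot': array([-3.13968321e+00,  1.27488422e-05,  3.71769289e-01]), 'force': array([ 0.10953305, -0.13202664, -0.31509856]), 'torque': array([ 0.02679071, -0.01555201,  0.06396243]), 'gripper_force': 0.0, 'width': 85.61023400980591} 11.0
scene {'fovy': 45.39986310767495, 'cx': 271.1589327263384, 'cy': 208.1740297602229, 'world_from_camera': array([[-7.02190666e-01,  2.86814850e-01, -6.51663648e-01,
        -6.01396433e+01],
       [-7.11780580e-01, -3.04926967e-01,  6.32762160e-01,
         6.72247233e+02],
       [-1.72242360e-02,  9.08161212e-01,  4.18266110e-01,
         4.82734833e+02],
       [ 0.00000000e+00,  0.00000000e+00,  0.00000000e+00,
         1.00000000e+00]])}
top {'fovy': 43.95267988498335, 'cx': 283.400587795487, 'cy': 207.56365586392732, 'world_from_camera': array([[-2.34430467e-02,  9.89057326e-01, -1.45657232e-01,
         3.78476150e+02],
       [-9.99721804e-01, -2.28145145e-02,  5.98433872e-03,
         7.67171689e+01],
       [ 2.59575502e-03,  1.45757002e-01,  9.89317016e-01,
         1.30665596e+03],
       [ 0.00000000e+00,  0.00000000e+00,  0.00000000e+00,
         1.00000000e+00]])}
```

View pics/top0.png

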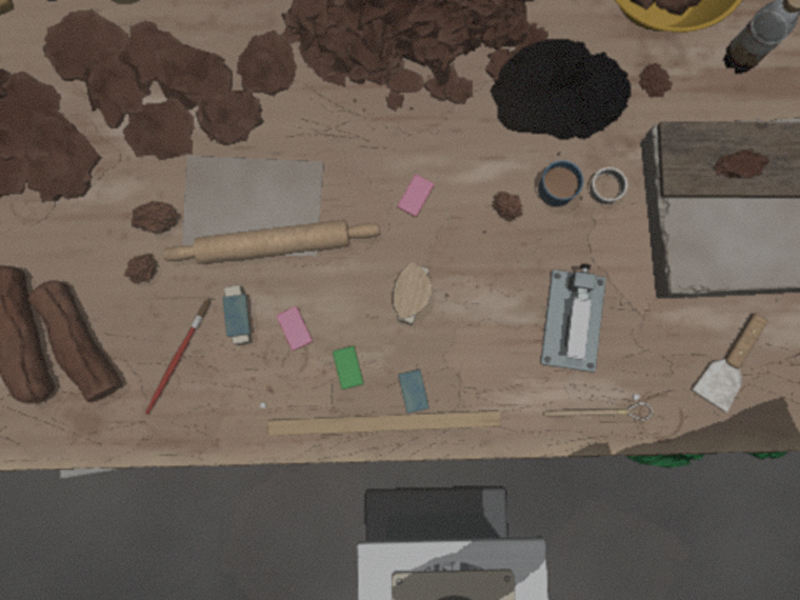

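View pics/scene0.png

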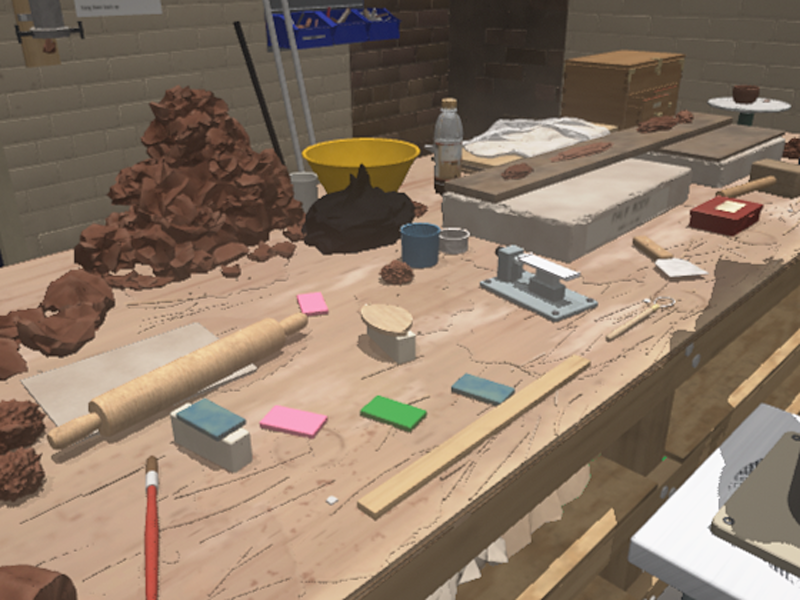

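Top view (800×600) shows a blue-grey tile on a pale prop at (236,314), a loose blue-grey tile on the bench at (413,391), and pink/green look-alikes flat at (294,328), (415,196) and (348,367). The rib is on the other prop at (412,292), and the lift is at (575,320) with its white pan at (579,328) and tower at (584,280). The tile at (236,314) fits because it is the only one raised on a prop in the scene view. I'll confirm it in an enlarged crop.

```bash
python3 - <<'E'
from h import *
import pickle
d=pickle.load(open('d.pkl','rb')); im=d['top']; c=im['color']
s=5
a=c[195:245,140:190]; b=c[180:265,375:430]
A=cv2.resize(a,None,fx=7,fy=7,interpolation=cv2.INTER_CUBIC);B=cv2.resize(b,None,fx=7,fy=7,interpolation=cv2.INTER_CUBIC)
H=np.zeros((595,740,3),np.uint8);H[:350,:350]=A;H[:595,355:740]=B
cv2.imwrite('pics/crop.png',H)
hsv=cv2.cvtColor(c,cv2.COLOR_BGR2HSV)
def meas(mask,roi,z):
    x0,y0,x1,y1=roi; m=np.zeros_like(mask); m[y0:y1,x0:x1]=mask[y0:y1,x0:x1]
    n,l,st,_=cv2.connectedComponentsWithStats(m); k=1+np.argmax(st[1:,4])
    cs,_=cv2.findContours((l==k).astype(np.uint8),0,2); p=np.array([at(im,u,v,z)[:2] for u,v in cs[0][:,0]],np.float32)
    r=cv2.minAreaRect(p); print(st[k],r); bx=cv2.boxPoints(r); e=bx[1]-bx[0]; f=bx[2]-bx[1]
    L=e if np.hypot(*e)>np.hypot(*f) else f; print('long axis yaw deg',np.degrees(np.arctan2(L[1],L[0])))
teal=((hsv[...,0]>85)&(hsv[...,0]<115)&(hsv[...,1]>70)).astype(np.uint8)
meas(teal,(140,195,190,245),48); meas(teal,(270,250,310,295),8)
white=(c.min(2)>150).astype(np.uint8)
meas(white,(375,180,430,265),60)
print(hsv[220,165],hsv[230,405],hsv[250,400])
E
```

```text
[168 230   1   1   1] ((515.2017822265625, 350.51068115234375), (0.0, 0.0), 0.0)
long axis yaw deg 0.0
[293 282   1   4   4] ((379.6325988769531, 49.605445861816406), (7.330994606018066, 0.0), 178.5026397705078)
long axis yaw deg 178.50262
[397 202  17  49 518] ((510.3419189453125, -224.1084747314453), (28.720699310302734, 116.70901489257812), 80.0169677734375)
long axis yaw deg -9.983031
[ 96  50 107] [ 90   1 175] [120   6 125]
```

View pics/crop.png

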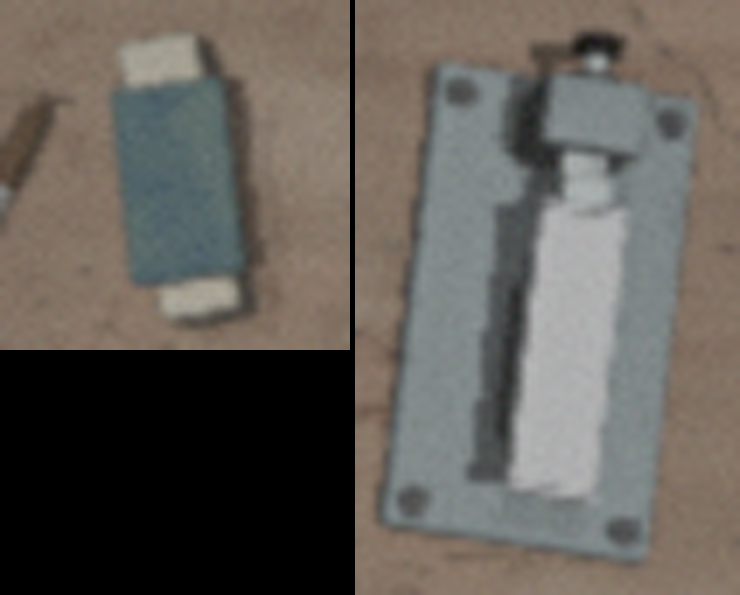

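The crop confirms the tile lying on its pale prop (corners ~(112,93),(222,80),(243,268),(133,285)). The pan is the bright plate (corners ~(540,205),(628,210),(597,498),(509,488)), with the catch tower at its +x end.

```bash
python3 - <<'E'
from h import *
import pickle
d=pickle.load(open('d.pkl','rb')); im=d['top']
def g(cs,x0,y0,off,z):
    P=np.array([at(im,x0+(u-off+.5)/7-.5,y0+(v+.5)/7-.5,z)[:2] for u,v in cs])
    ax=(P[0]+P[1]-P[2]-P[3])/2; ay=(P[0]+P[3]-P[1]-P[2])/2
    print(P.mean(0).round(1),np.hypot(*ax),np.hypot(*ay),'yaw',np.degrees(np.arctan2(ax[1],ax[0])),np.degrees(np.arctan2(-ay[0],ay[1])))
    return P.mean(0)
t=g([(112,93),(222,80),(243,268),(133,285)],140,195,0,48)
p=g([(540,205),(628,210),(597,498),(509,488)],375,180,355,60)
g([(438,62),(695,98),(642,560),(385,522)],375,180,355,10)
g([(120,45),(197,33),(240,310),(165,322)],140,195,0,40)
s=d['scene']
print(np.array(px(s,[*t,48]))*800/560,np.array(px(s,[*p,60]))*800/560)
E
```

```text
[538.7 358.2] 67.22053190036533 38.42149125440115 yaw 6.787737471328311 6.526358968147985
[ 501.9 -222.5] 99.65480138694907 30.312898593278174 yaw -9.440366125530545 -6.213915757846525
[ 521.9 -225.2] 168.03001929447848 92.68124147845258 yaw -9.722231925036812 -9.599816893675257
[541.3 359. ] 99.4235514902993 26.78829560862045 yaw 9.451095462540977 7.763613499355559
[211.05307678 415.81092608] [548.67322087 264.98109352]
```

```bash
cat >>h.py <<'E'
def plan(tgt,yawdeg,n):
    """n equal world steps; first steps twist (<=10 deg/row); rows in tool axes"""
    s=ctrl.read_state(); p=s['eef_pos']; y=s['tool_rot'][2]
    dy=(yawdeg-np.degrees(y)+90)%180-90
    print('now',p.round(1),s['tool_rot'].round(3),'w',round(s['width'],1),'t',s['clock'],'dyaw',round(dy,2))
    st=(np.array(tgt)-p)/n; k=max(1,int(np.ceil(abs(dy)/10)))
    for i in range(n):
        c,q=np.cos(y),np.sin(y)
        tw=0
        if i<k: tw=-dy/k/180; 
        print(f"tx {(c*st[0]+q*st[1])/300:.4f} ty {(q*st[0]-c*st[1])/300:.4f} tz {-st[2]/300:.4f} tw {tw:.4f}")
        y+=-tw*np.pi
E
python3 -c "
from h import *
plan([485,-230,200],-9.7,12)"
```

```text
now [ 236.  -605.   201.7] [-3.14  -0.     0.372] w 85.6 t 0.1 dyaw -31.0
tx 0.1023 ty -0.0719 tz 0.0005 tw 0.0431
tx 0.0917 ty -0.0851 tz 0.0005 tw 0.0431
tx 0.0793 ty -0.0966 tz 0.0005 tw 0.0431
tx 0.0656 ty -0.1065 tz 0.0005 tw 0.0431
tx 0.0506 ty -0.1143 tz 0.0005 tw 0.0000
tx 0.0506 ty -0.1143 tz 0.0005 tw 0.0000
tx 0.0506 ty -0.1143 tz 0.0005 tw 0.0000
tx 0.0506 ty -0.1143 tz 0.0005 tw 0.0000
tx 0.0506 ty -0.1143 tz 0.0005 tw 0.0000
tx 0.0506 ty -0.1143 tz 0.0005 tw 0.0000
tx 0.0506 ty -0.1143 tz 0.0005 tw 0.0000
tx 0.0506 ty -0.1143 tz 0.0005 tw 0.0000
```

>>> carry_out --moves '[{"tx":0.102,"ty":-0.072,"twist":0.043,"fingers":1},{"tx":0.092,"ty":-0.085,"twist":0.043,"fingers":1},{"tx":0.079,"ty":-0.097,"twist":0.043,"fingers":1},{"tx":0.066,"ty":-0.106,"twist":0.043,"fingers":1},{"tx":0.051,"ty":-0.114,"fingers":1},{"tx":0.051,"ty":-0.114,"fingers":1},{"tx":0.051,"ty":-0.114,"fingers":1},{"tx":0.051,"ty":-0.114,"fingers":1},{"tx":0.051,"ty":-0.114,"fingers":1},{"tx":0.051,"ty":-0.114,"fingers":1},{"tx":0.051,"ty":-0.114,"fingers":1},{"tx":0.051,"ty":-0.114,"fingers":1}]'

```text
validation failed for argument at $.mo...
```

```bash
python3 - <<'E'
from h import *
import pickle
plan([530,350,200],7.5,11)
im=eyes.get_image('wrist'); pickle.dump(im,open('w1.pkl','wb'))
cv2.imwrite('pics/w1.png',cv2.resize(im['color'],(800,600),interpolation=cv2.INTER_CUBIC))
print(im['world_from_camera'],im['fovy'],np.array(px(im,[502,-222.5,60]))/.7)
E
```

```text
now [ 236.  -605.   201.7] [-3.14  -0.     0.372] w 85.6 t 0.1 dyaw -13.8
tx 0.1881 ty -0.2373 tz 0.0005 tw 0.0383
tx 0.1583 ty -0.2581 tz 0.0005 tw 0.0383
tx 0.1261 ty -0.2753 tz 0.0005 tw 0.0000
tx 0.1261 ty -0.2753 tz 0.0005 tw 0.0000
tx 0.1261 ty -0.2753 tz 0.0005 tw 0.0000
tx 0.1261 ty -0.2753 tz 0.0005 tw 0.0000
tx 0.1261 ty -0.2753 tz 0.0005 tw 0.0000
tx 0.1261 ty -0.2753 tz 0.0005 tw 0.0000
tx 0.1261 ty -0.2753 tz 0.0005 tw 0.0000
tx 0.1261 ty -0.2753 tz 0.0005 tw 0.0000
tx 0.1261 ty -0.2753 tz 0.0005 tw 0.0000
[[ 3.64039377e-01  8.83114033e-01  2.95947523e-01  3.11169374e+02]
 [-9.31381142e-01  3.45895704e-01  1.13513571e-01 -5.75659677e+02]
 [-2.12154871e-03 -3.16963351e-01  9.48435413e-01  3.73357602e+02]
 [ 0.00000000e+00  0.00000000e+00  0.00000000e+00  1.00000000e+00]] 61.64223479389133 [-239.99570108 -674.04259426]
```

View pics/w1.png

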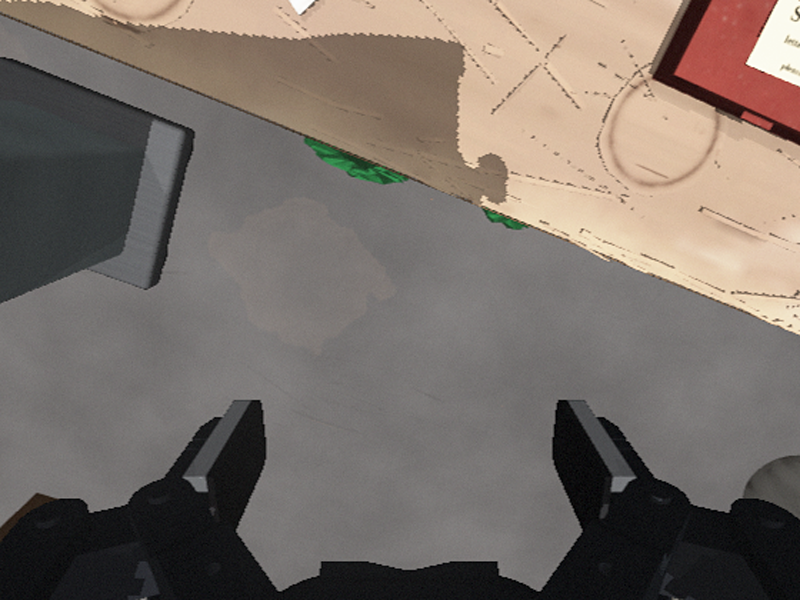

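The move was refused, so this wrist view still shows the start pose, with only floor and bench edge in sight. I'll retry with every field given.

>>> carry_out --moves '[{"tx":0.102,"ty":-0.072,"tz":0.0,"twist":0.043,"fingers":1.0},{"tx":0.092,"ty":-0.085,"tz":0.0,"twist":0.043,"fingers":1.0}]'

```text
clock: 0.4
eef_pos: [277.7, -542.3, 202.0]
tool_rot: [-3.141, 0.0, 0.096]
force: [1.3, 0.6, -0.2]
width: 85.0
gripper_force: 0.0
```

>>> carry_out --moves '[{"tx":0.079,"ty":-0.097,"tz":0.0,"twist":0.043,"fingers":1.0},{"tx":0.066,"ty":-0.106,"tz":0.0,"twist":0.043,"fingers":1.0},{"tx":0.051,"ty":-0.114,"tz":0.0,"twist":0.0,"fingers":1.0},{"tx":0.051,"ty":-0.114,"tz":0.0,"twist":0.0,"fingers":1.0},{"tx":0.051,"ty":-0.114,"tz":0.0,"twist":0.0,"fingers":1.0},{"tx":0.051,"ty":-0.114,"tz":0.0,"twist":0.0,"fingers":1.0},{"tx":0.051,"ty":-0.114,"tz":0.0,"twist":0.0,"fingers":1.0},{"tx":0.051,"ty":-0.114,"tz":0.0,"twist":0.0,"fingers":1.0},{"tx":0.051,"ty":-0.114,"tz":0.0,"twist":0.0,"fingers":1.0},{"tx":0.051,"ty":-0.114,"tz":0.0,"twist":0.0,"fingers":1.0}]'

```text
clock: 1.65
eef_pos: [486.2, -230.3, 202.4]
tool_rot: [-3.142, 0.0, -0.169]
force: [1.1, -0.5, -0.5]
width: 85.3
gripper_force: 0.0
```

```bash
cat > w.py <<'E'
from h import *
import pickle,sys
n=sys.argv[1]
im=eyes.get_image('wrist'); pickle.dump(im,open(n+'.pkl','wb'))
cv2.imwrite(f'pics/{n}.png',cv2.resize(im['color'],(800,600),interpolation=cv2.INTER_CUBIC))
for q in ([502,-222.5,60],[538.7,358.2,48]): print(np.array(px(im,q))/.7)
E
python3 w.py w2; python3 -c "
from h import *
plan([530,350,200],7.5,12)"
```

```text
[392.18065051 245.62526457]
[-439.2935028   328.21344053]
now [ 489.9 -224.2  202.2] [-3.137e+00 -1.000e-03 -1.610e-01] w 85.3 t 1.7 dyaw 16.74
tx -0.0146 ty -0.1592 tz 0.0006 tw -0.0465
tx 0.0087 ty -0.1596 tz 0.0006 tw -0.0465
tx 0.0319 ty -0.1567 tz 0.0006 tw 0.0000
tx 0.0319 ty -0.1567 tz 0.0006 tw 0.0000
tx 0.0319 ty -0.1567 tz 0.0006 tw 0.0000
tx 0.0319 ty -0.1567 tz 0.0006 tw 0.0000
tx 0.0319 ty -0.1567 tz 0.0006 tw 0.0000
tx 0.0319 ty -0.1567 tz 0.0006 tw 0.0000
tx 0.0319 ty -0.1567 tz 0.0006 tw 0.0000
tx 0.0319 ty -0.1567 tz 0.0006 tw 0.0000
tx 0.0319 ty -0.1567 tz 0.0006 tw 0.0000
tx 0.0319 ty -0.1567 tz 0.0006 tw 0.0000
```

View pics/w2.png

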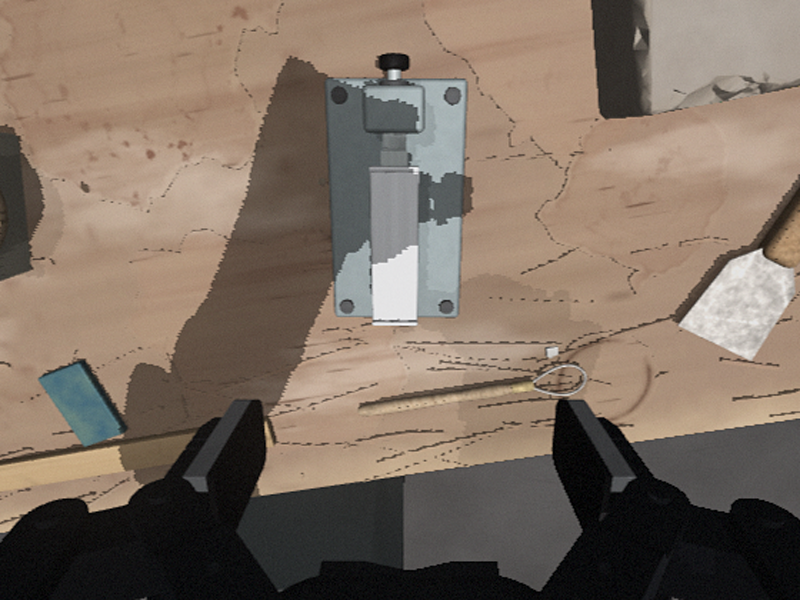

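The wrist view shows the pan with corners at ~(370,168),(418,168),(416,323),(372,323), centred at (394,246), which agrees with the prediction of (392,246). Next I go to the tile.

>>> carry_out --moves '[{"tx":-0.015,"ty":-0.159,"tz":0.0,"twist":-0.046,"fingers":1.0},{"tx":0.009,"ty":-0.16,"tz":0.0,"twist":-0.046,"fingers":1.0},{"tx":0.032,"ty":-0.157,"tz":0.0,"twist":0.0,"fingers":1.0},{"tx":0.032,"ty":-0.157,"tz":0.0,"twist":0.0,"fingers":1.0},{"tx":0.032,"ty":-0.157,"tz":0.0,"twist":0.0,"fingers":1.0},{"tx":0.032,"ty":-0.157,"tz":0.0,"twist":0.0,"fingers":1.0},{"tx":0.032,"ty":-0.157,"tz":0.0,"twist":0.0,"fingers":1.0},{"tx":0.032,"ty":-0.157,"tz":0.0,"twist":0.0,"fingers":1.0},{"tx":0.032,"ty":-0.157,"tz":0.0,"twist":0.0,"fingers":1.0},{"tx":0.032,"ty":-0.157,"tz":0.0,"twist":0.0,"fingers":1.0},{"tx":0.032,"ty":-0.157,"tz":0.0,"twist":0.0,"fingers":1.0},{"tx":0.0,"ty":0.0,"tz":0.0,"twist":0.0,"fingers":1.0}]'

```text
clock: 3.2
eef_pos: [526.6, 300.9, 201.9]
tool_rot: [-3.139, 0.001, 0.128]
force: [-0.6, -0.7, 0.3]
width: 85.5
gripper_force: 0.0
```

```bash
python3 - <<'E'
from h import *
import pickle
im=pickle.load(open('w2.pkl','rb'))
P=np.array([at(im,(u+.5)*.7-.5,(v+.5)*.7-.5,60)[:2] for u,v in [(370,168),(418,168),(416,323),(372,323)]])
ax=(P[0]+P[1]-P[2]-P[3])/2; print(P.round(1),P.mean(0),np.hypot(*ax),np.degrees(np.arctan2(ax[1],ax[0])))
Q=np.array([at(im,(u+.5)*.7-.5,(v+.5)*.7-.5,10)[:2] for u,v in [(327,79),(467,79),(457,317),(334,319)]])
ax=(Q[0]+Q[1]-Q[2]-Q[3])/2; print(Q.mean(0),np.degrees(np.arctan2(ax[1],ax[0])))
T=np.array([at(im,(u+.5)*.7-.5,(v+.5)*.7-.5,63)[:2] for u,v in [(363,88),(425,88)]]);print('tower',T.mean(0))
E
python3 w.py w3; python3 -c "
from h import *
plan([538.7,358.2,120],7.5,3)"
```

```text
[[ 551.3 -217.6]
 [ 546.4 -246.2]
 [ 447.9 -228.8]
 [ 452.8 -199.8]] [ 499.60186857 -223.10508028] 100.02086922353843 -10.145599715382875
[ 518.97502393 -226.75527781] -10.439872107116805
tower [ 592.44236086 -239.80293686]
[1149.50391877  395.58828686]
[324.82932438 234.30099878]
now [527.2 297.3 201.9] [-3.141e+00  1.000e-03  1.240e-01] w 85.9 t 3.25 dyaw 0.38
tx 0.0211 ty -0.0656 tz 0.0910 tw -0.0021
tx 0.0216 ty -0.0655 tz 0.0910 tw 0.0000
tx 0.0216 ty -0.0655 tz 0.0910 tw 0.0000
```

View pics/w3.png

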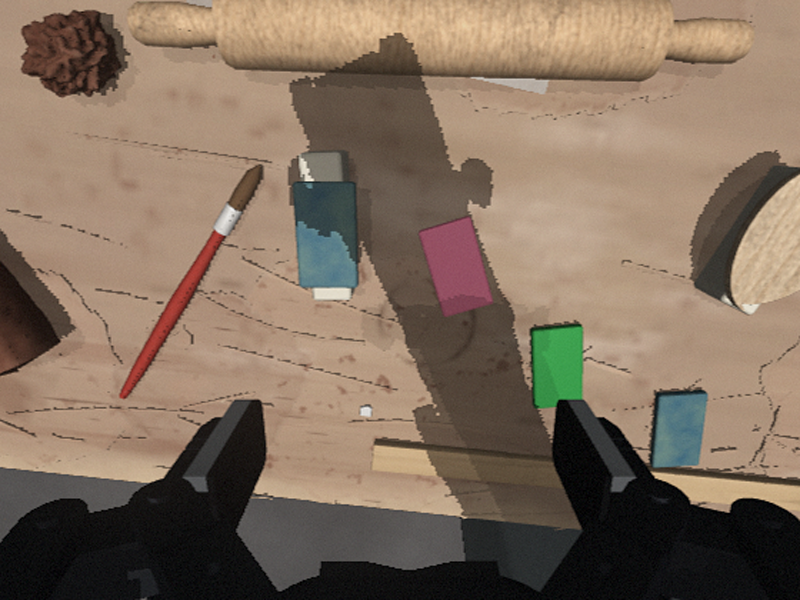

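The tile on its prop has corners at ~(293,182),(357,181),(358,288),(299,287), centred near (327,235), against a prediction of (325,234).

```bash
python3 - <<'E'
from h import *
import pickle
im=pickle.load(open('w3.pkl','rb'))
P=np.array([at(im,(u+.5)*.7-.5,(v+.5)*.7-.5,48)[:2] for u,v in [(293,182),(356,181),(358,288),(299,287)]])
ax=(P[0]+P[1]-P[2]-P[3])/2; ay=P[0]+P[3]-P[1]-P[2];print(P.round(1),P.mean(0),np.hypot(*ax),np.hypot(*ay)/2,np.degrees(np.arctan2(ax[1],ax[0])),np.degrees(np.arctan2(-ay[0],ay[1])))
m=(P.mean(0)+[538.7,358.2])/2
plan([*m,90],9,3)
E
```

```text
[[569.5 380.8]
 [575.2 341.4]
 [505.2 333.3]
 [500.7 373. ]] [537.660816   357.12662751] 69.86688502299981 39.85025245329314 6.535337789352834 7.3267083504029245
now [527.2 297.3 201.9] [-3.141e+00  1.000e-03  1.240e-01] w 85.9 t 3.25 dyaw 1.88
tx 0.0205 ty -0.0651 tz 0.1243 tw -0.0105
tx 0.0226 ty -0.0644 tz 0.1243 tw 0.0000
tx 0.0226 ty -0.0644 tz 0.1243 tw 0.0000
```

>>> carry_out --moves '[{"tx":0.02,"ty":-0.065,"tz":0.1,"twist":0.0,"fingers":1.0},{"tx":0.02,"ty":-0.065,"tz":0.1,"twist":0.0,"fingers":1.0},{"tx":0.02,"ty":-0.065,"tz":0.1,"twist":0.0,"fingers":1.0},{"tx":0.0,"ty":0.0,"tz":0.0,"twist":0.0,"fingers":1.0},{"tx":0.0,"ty":0.0,"tz":0.0,"twist":0.0,"fingers":1.0}]'

```text
clock: 3.88
eef_pos: [539.7, 353.7, 113.3]
tool_rot: [3.14, -0.001, 0.118]
force: [0.2, 0.3, 0.5]
width: 85.5
gripper_force: 0.0
```

```bash
python3 -c "
from h import *
plan([538.,357.5,36],7.1,3)"
```

```text
now [539.7 353.7 113.3] [ 3.14e+00 -1.00e-03  1.18e-01] w 85.5 t 3.875 dyaw 0.31
tx -0.0014 ty -0.0045 tz 0.0859 tw -0.0017
tx -0.0014 ty -0.0045 tz 0.0859 tw 0.0000
tx -0.0014 ty -0.0045 tz 0.0859 tw 0.0000
```

>>> carry_out --moves '[{"tx":-0.004,"ty":-0.0135,"tz":0.086,"twist":-0.0017,"fingers":1.0},{"tx":0.0,"ty":0.0,"tz":0.086,"twist":0.0,"fingers":1.0},{"tx":0.0,"ty":0.0,"tz":0.086,"twist":0.0,"fingers":1.0},{"tx":0.0,"ty":0.0,"tz":0.0,"twist":0.0,"fingers":1.0},{"tx":0.0,"ty":0.0,"tz":0.0,"twist":0.0,"fingers":1.0}]'

```text
clock: 4.5
eef_pos: [538.6, 359.4, 37.1]
tool_rot: [-3.141, -0.003, 0.125]
force: [0.5, 0.6, 0.4]
width: 85.5
gripper_force: 0.0
```

>>> carry_out --moves '[{"tx":0.0,"ty":0.0,"tz":0.0,"twist":0.0,"fingers":0.2},{"tx":0.0,"ty":0.0,"tz":0.0,"twist":0.0,"fingers":0.2},{"tx":0.0,"ty":0.0,"tz":0.0,"twist":0.0,"fingers":0.2},{"tx":0.0,"ty":0.0,"tz":0.0,"twist":0.0,"fingers":0.2},{"tx":0.0,"ty":0.0,"tz":0.0,"twist":0.0,"fingers":0.2},{"tx":0.0,"ty":0.0,"tz":0.0,"twist":0.0,"fingers":0.2}]'

```text
clock: 5.25
eef_pos: [537.1, 359.6, 35.1]
tool_rot: [3.142, 0.0, 0.126]
force: [-0.2, -0.0, 0.1]
width: 17.3
gripper_force: 0.0
```

The fingers closed to 17 mm without meeting anything, though even the prop is 28 mm wide. I'll look.

```bash
python3 - <<'E'
from h import *
a=eyes.get_image('wrist')['color']; b=eyes.get_image('scene')['color'][230:360,80:230]
H=np.zeros((600,800,3),np.uint8); H[:315,:420]=cv2.resize(a,(420,315)); H[:, 425:]=cv2.resize(b,None,fx=4.6,fy=4.6,interpolation=cv2.INTER_CUBIC)[:598,:375].repeat(1,0)[:600] if 0 else cv2.resize(b,(375,325)).__class__((600,375,3),np.uint8)*0
H[320:320+275,:420]=0
bb=cv2.resize(b,(375,325),interpolation=cv2.INTER_CUBIC); H[:325,425:]=bb
t=eyes.get_image('top')['color'][185:255,120:210]; H[330:330+260,:335]=cv2.resize(t,(335,260),interpolation=cv2.INTER_CUBIC)
cv2.imwrite('pics/chk.png',H)
s=ctrl.read_state(); print(s['width'],s['gripper_force'],s['eef_pos'],s['qpos'])
E
```

```text
16.741214654033357 0.0 [537.14083879 359.58933448  35.06573238] [-0.65967741  0.82676092  0.04472675  1.65494237 -0.05363961  0.66113383
 -2.03208343]
```

View pics/chk.png

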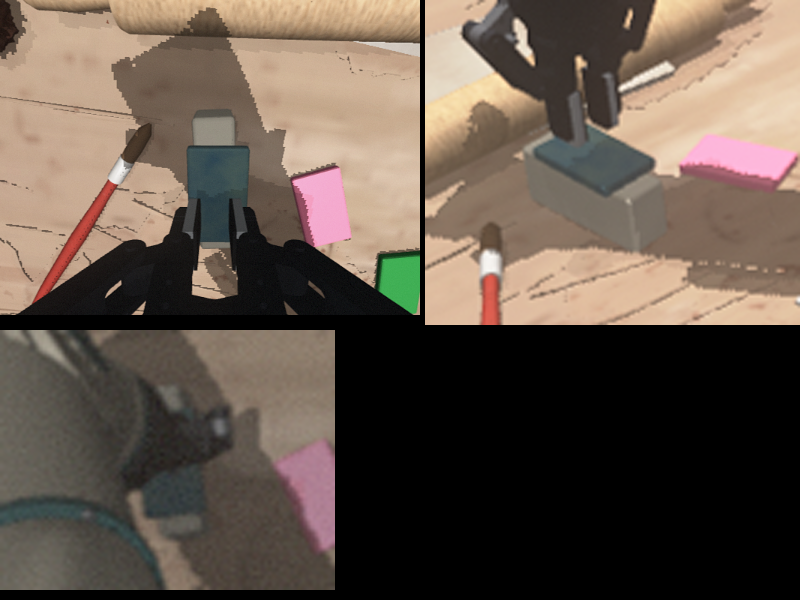

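The picture shows the fingers shut above the tile: in the scene crop the tips end around (572,140) and (602,122) over the tile top. The tile is undisturbed at wrist (217,195). The tips are therefore higher than the reported TCP implies, so I'll measure the true tip position by triangulation.

```bash
python3 - <<'E'
from h import *
import pickle
w=eyes.get_image('wrist'); s=eyes.get_image('scene'); pickle.dump((w,s),open('ws.pkl','wb'))
T=np.array(w['world_from_camera']);e=ctrl.read_state()['eef_pos'];print('cam',T[:3,3],'eef',e)
for nm,q in (('L',(572,140)),('R',(602,122))):
    u,v=80+(q[0]-425)/2.5,230+q[1]/2.5
    for z in (35,48,60,75,90): print(nm,z,at(s,u,v,z).round(1))
W=cv2.resize(w['color'][230:420,200:380],(400,422),interpolation=cv2.INTER_CUBIC)
S=cv2.resize(s['color'][225:315,95:185],(400,400),interpolation=cv2.INTER_CUBIC)
H=np.zeros((422,800,3),np.uint8);H[:,:400]=W;H[:400,400:]=S
cv2.imwrite('pics/tip.png',cv2.convertScaleAbs(H,alpha=1.6,beta=20))
E
```

```text
cam [617.16683117 369.92201282 206.74548357] eef [537.18172976 359.57108511  35.08927349]
L 35 [579.6 351.   35. ]
L 48 [561.  360.4  48. ]
L 60 [543.9 369.   60. ]
L 75 [522.5 379.7  75. ]
L 90 [501.  390.5  90. ]
R 35 [584.  325.9  35. ]
R 48 [565.3 335.9  48. ]
R 60 [548.1 345.2  60. ]
R 75 [526.5 356.8  75. ]
R 90 [504.9 368.4  90. ]
```

View pics/tip.png

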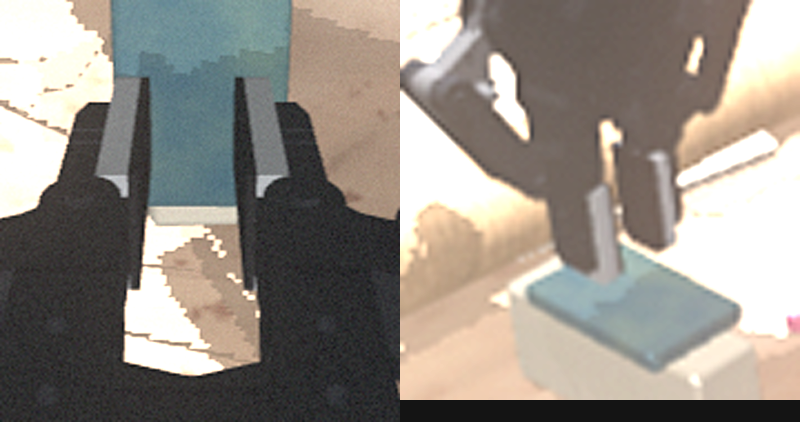

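Triangulating both views (finger front edges at wrist v≈265 and scene (141,288)), the shut fingertips stand at z ≈ 60. The reported TCP would put them at 24, so the tips are really about 35 mm higher than reported. They also did not touch the tile top at 48, so the offset is at least 24 mm. I'll open, descend 32 mm more, shift 2 mm to −y and close.

>>> carry_out --moves '[{"tx":0.0,"ty":0.007,"tz":0.0,"twist":0.0,"fingers":1.0},{"tx":0.0,"ty":0.0,"tz":0.0,"twist":0.0,"fingers":1.0},{"tx":0.0,"ty":0.0,"tz":0.0,"twist":0.0,"fingers":1.0},{"tx":0.0,"ty":0.0,"tz":0.0,"twist":0.0,"fingers":1.0},{"tx":0.0,"ty":0.0,"tz":0.0,"twist":0.0,"fingers":1.0},{"tx":0.0,"ty":0.0,"tz":0.0,"twist":0.0,"fingers":1.0},{"tx":0.0,"ty":0.0,"tz":0.036,"twist":0.0,"fingers":1.0},{"tx":0.0,"ty":0.0,"tz":0.036,"twist":0.0,"fingers":1.0},{"tx":0.0,"ty":0.0,"tz":0.035,"twist":0.0,"fingers":1.0},{"tx":0.0,"ty":0.0,"tz":0.0,"twist":0.0,"fingers":1.0}]'

```text
clock: 6.75
eef_pos: [536.5, 356.9, 1.5]
tool_rot: [3.14, 0.002, 0.126]
force: [-0.7, 0.3, 0.3]
width: 85.1
gripper_force: 0.0
```

>>> carry_out --moves '[{"tx":0.0,"ty":0.0,"tz":0.0,"twist":0.0,"fingers":0.2},{"tx":0.0,"ty":0.0,"tz":0.0,"twist":0.0,"fingers":0.2},{"tx":0.0,"ty":0.0,"tz":0.0,"twist":0.0,"fingers":0.2},{"tx":0.0,"ty":0.0,"tz":0.0,"twist":0.0,"fingers":0.2},{"tx":0.0,"ty":0.0,"tz":0.0,"twist":0.0,"fingers":0.2}]'

```text
clock: 7.38
eef_pos: [538.0, 357.9, 3.8]
tool_rot: [-3.141, -0.001, 0.126]
force: [0.1, 0.1, 5.4]
width: 38.7
gripper_force: 60.7
```

The tile is gripped: opening 39 mm, pad force 61 N. Lifting and checking.

>>> carry_out --moves '[{"tx":0.0,"ty":0.0,"tz":-0.06,"twist":0.0,"fingers":0.2},{"tx":0.0,"ty":0.0,"tz":-0.13,"twist":0.0,"fingers":0.2},{"tx":0.0,"ty":0.0,"tz":-0.13,"twist":0.0,"fingers":0.2},{"tx":0.0,"ty":0.0,"tz":-0.05,"twist":0.0,"fingers":0.2},{"tx":0.0,"ty":0.0,"tz":0.0,"twist":0.0,"fingers":0.2},{"tx":0.0,"ty":0.0,"tz":0.0,"twist":0.0,"fingers":0.2}]'

```text
clock: 8.12
eef_pos: [536.4, 356.9, 112.6]
tool_rot: [3.14, 0.002, 0.126]
force: [0.5, 0.0, -0.3]
width: 38.2
gripper_force: 60.4
```

```bash
python3 - <<'E'
from h import *
import pickle
w=eyes.get_image('wrist'); s=eyes.get_image('scene'); pickle.dump((w,s),open('ws2.pkl','wb'))
T=np.array(w['world_from_camera']);e=ctrl.read_state();print('cam',T[:3,3],'eef',e['eef_pos'],e['tool_rot'],e['force'],e['width'])
H=np.zeros((600,800,3),np.uint8);H[:300,:400]=cv2.resize(w['color'],(400,300));H[:300,400:]=cv2.resize(s['color'],(400,300))
W=cv2.resize(w['color'][230:420,200:370],None,fx=1.5,fy=1.5,interpolation=cv2.INTER_CUBIC)
S=cv2.resize(s['color'][170:320,70:220],(300,300),interpolation=cv2.INTER_CUBIC)
H[300:585,:255]=W;H[300:,400:700]=S
cv2.imwrite('pics/lift.png',cv2.convertScaleAbs(H,alpha=1.3,beta=10))
plan([500.7,-222.8,115],-10,12)
E
```

```text
cam [616.76720298 367.46297308 284.09972813] eef [536.41795563 356.83173472 112.35094094] [3.14015817e+00 2.70023497e-03 1.25796080e-01] [ 0.26480828  0.17063507 -0.36893969] 38.11488796956811
now [536.4 356.8 112.4] [3.14e+00 3.00e-03 1.26e-01] w 38.1 t 8.225 dyaw -17.21
tx -0.0300 ty 0.1585 tz -0.0007 tw 0.0478
tx -0.0060 ty 0.1612 tz -0.0007 tw 0.0478
tx 0.0182 ty 0.1603 tz -0.0007 tw 0.0000
tx 0.0182 ty 0.1603 tz -0.0007 tw 0.0000
tx 0.0182 ty 0.1603 tz -0.0007 tw 0.0000
tx 0.0182 ty 0.1603 tz -0.0007 tw 0.0000
tx 0.0182 ty 0.1603 tz -0.0007 tw 0.0000
tx 0.0182 ty 0.1603 tz -0.0007 tw 0.0000
tx 0.0182 ty 0.1603 tz -0.0007 tw 0.0000
tx 0.0182 ty 0.1603 tz -0.0007 tw 0.0000
tx 0.0182 ty 0.1603 tz -0.0007 tw 0.0000
tx 0.0182 ty 0.1603 tz -0.0007 tw 0.0000
```

View pics/lift.png

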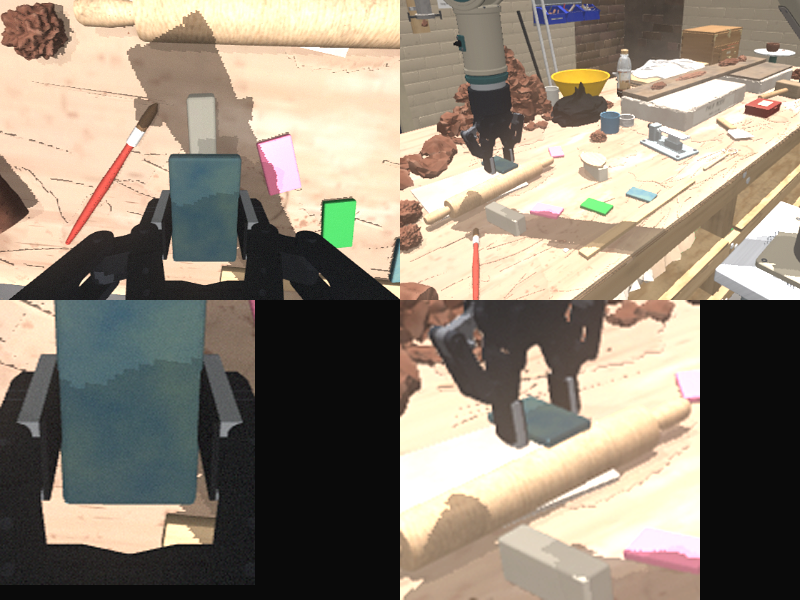

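The tile is held level between the pads: its front edge is at wrist v≈216 and its back edge at v≈365, which places its centre 0.3 mm from the reported TCP along x and its top at TCP + 44 mm. Carrying it to the pan now.

>>> carry_out --moves '[{"tx":-0.03,"ty":0.158,"tz":0.0,"twist":0.048,"fingers":0.2},{"tx":-0.006,"ty":0.161,"tz":0.0,"twist":0.048,"fingers":0.2},{"tx":0.018,"ty":0.16,"tz":0.0,"twist":0.0,"fingers":0.2},{"tx":0.018,"ty":0.16,"tz":0.0,"twist":0.0,"fingers":0.2},{"tx":0.018,"ty":0.16,"tz":0.0,"twist":0.0,"fingers":0.2},{"tx":0.018,"ty":0.16,"tz":0.0,"twist":0.0,"fingers":0.2},{"tx":0.018,"ty":0.16,"tz":0.0,"twist":0.0,"fingers":0.2},{"tx":0.018,"ty":0.16,"tz":0.0,"twist":0.0,"fingers":0.2},{"tx":0.018,"ty":0.16,"tz":0.0,"twist":0.0,"fingers":0.2},{"tx":0.018,"ty":0.16,"tz":0.0,"twist":0.0,"fingers":0.2},{"tx":0.018,"ty":0.16,"tz":0.0,"twist":0.0,"fingers":0.2},{"tx":0.018,"ty":0.16,"tz":0.0,"twist":0.0,"fingers":0.2}]'

```text
clock: 9.72
eef_pos: [499.9, -222.2, 113.0]
tool_rot: [-3.141, 0.002, -0.176]
force: [0.5, 0.5, -0.2]
width: 38.7
gripper_force: 60.4
```

>>> carry_out --moves '[{"tx":0.0,"ty":0.0,"tz":0.0,"twist":0.0,"fingers":0.2},{"tx":0.0,"ty":0.0,"tz":0.0,"twist":0.0,"fingers":0.2}]'

```text
clock: 9.98
eef_pos: [500.1, -220.0, 113.2]
tool_rot: [-3.14, 0.002, -0.176]
force: [-0.4, -0.1, 0.1]
width: 38.3
gripper_force: 60.4
```

```bash
python3 - <<'E'
from h import *
plan([500.7,-222.8,34],-10,4)
E
```

```text
now [ 500.1 -220.   113.2] [-3.14e+00  2.00e-03 -1.76e-01] w 38.3 t 9.975 dyaw 0.07
tx 0.0009 ty 0.0022 tz 0.0660 tw -0.0004
tx 0.0009 ty 0.0022 tz 0.0660 tw 0.0000
tx 0.0009 ty 0.0022 tz 0.0660 tw 0.0000
tx 0.0009 ty 0.0022 tz 0.0660 tw 0.0000
```

>>> carry_out --moves '[{"tx":0.003,"ty":0.007,"tz":0.11,"twist":0.0,"fingers":0.2},{"tx":0.0,"ty":0.0,"tz":0.11,"twist":0.0,"fingers":0.2},{"tx":0.0,"ty":0.0,"tz":0.044,"twist":0.0,"fingers":0.2},{"tx":0.0,"ty":0.0,"tz":0.0,"twist":0.0,"fingers":0.2},{"tx":0.0,"ty":0.0,"tz":0.0,"twist":0.0,"fingers":0.2}]'

```text
clock: 10.6
eef_pos: [502.1, -223.0, 35.8]
tool_rot: [3.141, -0.002, -0.175]
force: [-0.0, -0.0, 0.1]
width: 38.6
gripper_force: 60.4
```

```bash
cat >v.py <<'E'
from h import *
import pickle,sys
w=eyes.get_image('wrist'); s=eyes.get_image('scene'); n=sys.argv[1]; pickle.dump((w,s),open(n+'.pkl','wb'))
e=ctrl.read_state();print('eef',e['eef_pos'],e['tool_rot'],e['force'],e['width'],e['clock'])
H=np.zeros((450,800,3),np.uint8);H[:315,:420]=cv2.resize(w['color'],(420,315))
S=cv2.resize(s['color'][120:245,320:445],(375,375),interpolation=cv2.INTER_CUBIC);H[:375,425:]=S
cv2.imwrite(f'pics/{n}.png',cv2.convertScaleAbs(H,alpha=1.2,beta=10))
E
python3 v.py hov
```

```text
eef [ 502.13809869 -223.33036405   35.98575493] [ 3.14119726e+00 -2.22674181e-03 -1.75495164e-01] [ 0.61855511 -0.35546444 -0.57670427] 38.51531329608906 10.7
```

View pics/hov.png

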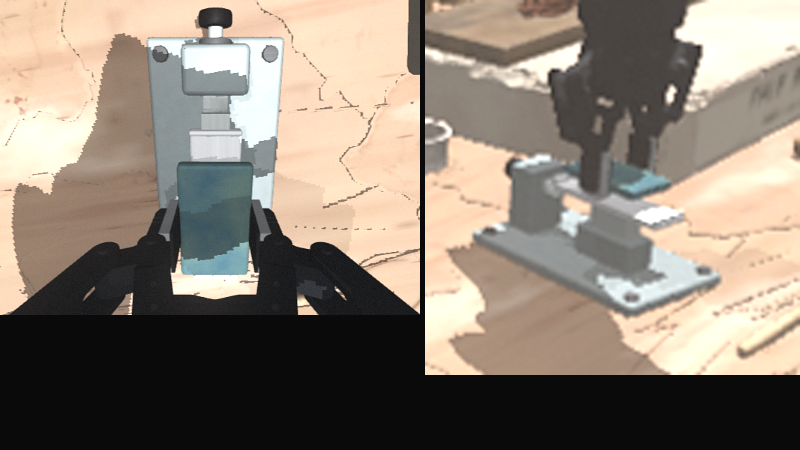

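The hover view shows the tile laterally centred over the pan: at wrist the tile is at u≈214.5 and the pan at u≈215. The pan's +x lip is at v≈131 and the tile front at v≈163, so the tile should go back about 2 mm. That was my last allowed picture; from here I go by the numbers, lowering and watching the force.

>>> carry_out --moves '[{"tx":-0.007,"ty":0.0,"tz":0.015,"twist":0.0,"fingers":0.2},{"tx":0.0,"ty":0.0,"tz":0.015,"twist":0.0,"fingers":0.2},{"tx":0.0,"ty":0.0,"tz":0.013,"twist":0.0,"fingers":0.2},{"tx":0.0,"ty":0.0,"tz":0.0,"twist":0.0,"fingers":0.2},{"tx":0.0,"ty":0.0,"tz":0.0,"twist":0.0,"fingers":0.2}]'

```text
clock: 11.32
eef_pos: [498.9, -222.8, 22.0]
tool_rot: [-3.142, 0.0, -0.176]
force: [-0.9, 1.0, 2.2]
width: 38.0
gripper_force: 60.7
```

>>> carry_out --moves '[{"tx":0.0,"ty":0.0,"tz":0.013,"twist":0.0,"fingers":0.2},{"tx":0.0,"ty":0.0,"tz":0.013,"twist":0.0,"fingers":0.2},{"tx":0.0,"ty":0.0,"tz":0.013,"twist":0.0,"fingers":0.2},{"tx":0.0,"ty":0.0,"tz":0.0,"twist":0.0,"fingers":0.2}]'

```text
clock: 11.82
eef_pos: [499.1, -222.8, 10.2]
tool_rot: [3.142, -0.0, -0.176]
force: [-1.7, 0.2, 3.6]
width: 38.0
gripper_force: 60.9
```

>>> carry_out --moves '[{"tx":0.0,"ty":0.0,"tz":0.01,"twist":0.0,"fingers":0.2},{"tx":0.0,"ty":0.0,"tz":0.01,"twist":0.0,"fingers":0.2},{"tx":0.0,"ty":0.0,"tz":0.0,"twist":0.0,"fingers":0.2},{"tx":0.0,"ty":0.0,"tz":0.0,"twist":0.0,"fingers":0.2}]'

```text
clock: 12.32
eef_pos: [499.1, -222.9, 4.5]
tool_rot: [3.142, -0.0, -0.176]
force: [-2.0, 0.5, 6.8]
width: 38.1
gripper_force: 61.1
```

>>> carry_out --moves '[{"tx":0.0,"ty":0.0,"tz":0.008,"twist":0.0,"fingers":0.2},{"tx":0.0,"ty":0.0,"tz":0.0,"twist":0.0,"fingers":0.2}]'

```text
clock: 12.58
eef_pos: [499.1, -222.9, 2.2]
tool_rot: [3.142, -0.0, -0.176]
force: [-1.6, 0.5, 7.3]
width: 38.5
gripper_force: 61.1
```

>>> carry_out --moves '[{"tx":0.0,"ty":0.0,"tz":0.008,"twist":0.0,"fingers":0.2},{"tx":0.0,"ty":0.0,"tz":0.0,"twist":0.0,"fingers":0.2}]'

```text
clock: 12.82
eef_pos: [499.2, -222.9, 1.6]
tool_rot: [3.142, -0.001, -0.176]
force: [-5.8, 1.6, 24.6]
width: 38.4
gripper_force: 62.9
```

A hard stop at TCP z ≈ 1.6 with 25 N means the pan is at its bottom stop, 22 mm below contact. I'll ease up to the latch height and check the force before letting go.

>>> carry_out --moves '[{"tx":0.0,"ty":0.0,"tz":-0.009,"twist":0.0,"fingers":0.2},{"tx":0.0,"ty":0.0,"tz":-0.01,"twist":0.0,"fingers":0.2},{"tx":0.0,"ty":0.0,"tz":0.0,"twist":0.0,"fingers":0.2},{"tx":0.0,"ty":0.0,"tz":0.0,"twist":0.0,"fingers":0.2}]'

```text
clock: 13.32
eef_pos: [499.1, -222.9, 5.5]
tool_rot: [3.141, -0.0, -0.176]
force: [-0.9, 0.0, 5.5]
width: 38.6
gripper_force: 61.1
```

>>> carry_out --moves '[{"tx":0.0,"ty":0.0,"tz":-0.006,"twist":0.0,"fingers":0.2},{"tx":0.0,"ty":0.0,"tz":0.0,"twist":0.0,"fingers":0.2},{"tx":0.0,"ty":0.0,"tz":0.0,"twist":0.0,"fingers":0.2}]'

```text
clock: 13.7
eef_pos: [499.1, -222.9, 7.3]
tool_rot: [3.142, -0.0, -0.176]
force: [-1.1, -0.0, 5.2]
width: 38.5
gripper_force: 61.1
```

>>> carry_out --moves '[{"tx":0.0,"ty":0.0,"tz":-0.004,"twist":0.0,"fingers":0.2},{"tx":0.0,"ty":0.0,"tz":0.0,"twist":0.0,"fingers":0.2},{"tx":0.0,"ty":0.0,"tz":0.0,"twist":0.0,"fingers":0.2}]'

```text
clock: 14.08
eef_pos: [499.3, -222.8, 8.0]
tool_rot: [-3.142, -0.0, -0.176]
force: [0.4, -0.0, -0.0]
width: 38.3
gripper_force: 60.5
```

The force dropped from 5 N to 0 at 16 mm, so the catch holds the pan. Releasing and going up.

>>> carry_out --moves '[{"tx":0.0,"ty":0.0,"tz":0.0,"twist":0.0,"fingers":0.6},{"tx":0.0,"ty":0.0,"tz":0.0,"twist":0.0,"fingers":1.0},{"tx":0.0,"ty":0.0,"tz":0.0,"twist":0.0,"fingers":1.0},{"tx":0.0,"ty":0.0,"tz":0.0,"twist":0.0,"fingers":1.0},{"tx":0.0,"ty":0.0,"tz":0.0,"twist":0.0,"fingers":1.0},{"tx":0.0,"ty":0.0,"tz":-0.06,"twist":0.0,"fingers":1.0},{"tx":0.0,"ty":0.0,"tz":-0.13,"twist":0.0,"fingers":1.0},{"tx":0.0,"ty":0.0,"tz":-0.15,"twist":0.0,"fingers":1.0},{"tx":0.0,"ty":0.0,"tz":-0.15,"twist":0.0,"fingers":1.0},{"tx":0.0,"ty":0.0,"tz":-0.1,"twist":0.0,"fingers":1.0},{"tx":0.0,"ty":0.0,"tz":0.0,"twist":0.0,"fingers":1.0},{"tx":0.0,"ty":0.0,"tz":0.0,"twist":0.0,"fingers":1.0}]'

```text
clock: 15.58
eef_pos: [498.6, -222.5, 185.2]
tool_rot: [-3.141, 0.0, -0.176]
force: [0.1, -0.3, 0.1]
width: 85.4
gripper_force: 0.0
```

```bash
python3 - <<'E'
from h import *
im=eyes.get_image('wrist'); hsv=cv2.cvtColor(im['color'],cv2.COLOR_BGR2HSV)
m=((hsv[...,0]>88)&(hsv[...,0]<112)&(hsv[...,1]>75)&(hsv[...,2]>40)).astype(np.uint8)
m=cv2.morphologyEx(cv2.morphologyEx(m,cv2.MORPH_OPEN,np.ones((3,3))),cv2.MORPH_CLOSE,np.ones((5,5)))
n,l,st,ce=cv2.connectedComponentsWithStats(m)
for k in range(1,n):
    if st[k,4]>200:
        c=cv2.findContours((l==k).astype(np.uint8),0,2)[0][0][:,0]
        for z in (8,52,68):
            r=cv2.minAreaRect(np.array([at(im,u,v,z)[:2] for u,v in c],np.float32)); print(st[k],z,np.round(r[0],1),np.round(r[1],1),round(r[2],1))
print('expected centre px',px(im,[499.5,-223,52]))
E
```

```text
[ 265  151   42   74 1488] 8 [ 488.2 -220.2] [42.2 77.1] 80.9
[ 265  151   42   74 1488] 52 [ 499.5 -222.2] [36.9 67.4] 80.9
[ 265  151   42   74 1488] 68 [ 503.7 -223. ] [35.  63.8] 80.9
[  31  271   53   55 1113] 8 [403.6  56.5] [68.8 39.5] 11.4
[  31  271   53   55 1113] 52 [425.6  19.6] [60.1 34.5] 11.4
[  31  271   53   55 1113] 68 [433.6   6.1] [57.  32.7] 11.4
expected centre px (np.float64(286.250638326358), np.float64(188.69198237778502))
```

The tile lies at (499.5, −222.2), which is centred, flat and aligned. Its apparent size fits the pan-down height (top ≈ 52, not 68), and the spare tile is on the bench. Handing in.

```bash
python3 -c "
from h import *
print(job.finish_job())"
```

```text
the job is handed in; nothing more can be done
None
```

The tile is lying flat, lengthwise and centred on the lift pan, the catch took hold and the pan stays down by itself, the spare tile was not touched, and I handed the job in at about 15.6 s.

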